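# Tip the head bolts from the bench scoop into the washing basket

## Task

The five cylinder-head bolts on the flat aluminium scoop are due for washing. Pick the scoop up by its wooden handle, carry it level to the rectangular perforated basket, and with its lip over the basket tip all five bolts in (not into the rusty scrap tin) without letting one fall on the bench. Then lay the empty scoop gently, flat, on the bench and let go of it, leaving the basket and everything else where they stand.

Things in the scene. Friction and masses are not known exactly. Their poses are not given: they have to be found in the camera images.
- scoop: flat aluminium bench scoop, 0.17 kg, bolts on it. Origin: centre of the pan's underside; x to the open lip, z up. Pan 135 mm along x, 109 mm along y, floor 2.5 mm; side walls 28 mm high falling to 16 mm at the lip, rear wall 30 mm. Bolts slide out over the lip at a nose-down tilt of about 25 to 40 degrees; 60 degrees empties it
- scoop_grip (a point): grip place in the middle of the scoop's flat-sided wooden handle, 118 mm behind and 48 mm above the scoop's origin; axes as the scoop's. The handle is 22 mm wide along y, 28 mm deep, 110 mm long, rising rearward at 20 degrees, from 28 mm ahead of this point to 82 mm behind. Grip firmly across the width: the weight hangs 70 to 120 mm ahead
- scoop_lip (a point): middle of the scoop's open front edge, on its floor (67.5 mm along +x from the scoop's origin, 2.5 mm above the underside); axes as the scoop's
- basket: rectangular basket of perforated bright sheet steel, open on top, loose, 0.75 kg. Origin: centre of its underside, z up. 170 mm along its x, 150 mm along its y, 70 mm high, walls and floor 3 mm; a wire bail is folded down outside, below the rim, reaching to y = +90 mm and x = -91 and +91 mm
- bolt1: hex-head bolt 1 of 5, plain steel, 51 mm long, shank 8 mm, head 13 mm across flats, 28 g, lying loose on the scoop's floor; origin: on its underside, half-way along; x along the shank towards the head
- bolt2: hex-head bolt 2 of 5, plain steel, 51 mm long, shank 8 mm, head 13 mm across flats, 28 g, lying loose on the scoop's floor; origin: on its underside, half-way along; x along the shank towards the head
- bolt3: hex-head bolt 3 of 5, plain steel, 51 mm long, shank 8 mm, head 13 mm across flats, 28 g, lying loose on the scoop's floor; origin: on its underside, half-way along; x along the shank towards the head
- bolt4: hex-head bolt 4 of 5, plain steel, 51 mm long, shank 8 mm, head 13 mm across flats, 28 g, lying loose on the scoop's floor; origin: on its underside, half-way along; x along the shank towards the head
- bolt5: hex-head bolt 5 of 5, plain steel, 51 mm long, shank 8 mm, head 13 mm across flats, 28 g, lying loose on the scoop's floor; origin: on its underside, half-way along; x along the shank towards the head
- scrap_tin: rusty round open tin for scrap, 105 mm across, 95 mm high, loose; origin: centre of its underside. It may stand in either of the two places where the basket may stand. Leave it alone
- muffler_guard: pitted aluminium muffler guard, a louvred shell 130 x 90 x 40 mm with a 29 mm tab at each end of its x, loose; origin: centre of its underside. Leave it alone
- fuel_valve: brass fuel shutoff valve with two hose barbs along its x and a black lever, 76 x 20 x 32 mm, loose; origin: centre of its underside. Leave it alone
- fuel_filter: clear plastic inline fuel filter lying on its side, 33 mm across, 98 mm long along its x, loose; origin: on the bench under its centre. Leave it alone
- spark_plug: spark plug lying on its side, 76 mm long along its x, 21 mm across, loose; origin: on the bench below its hexagon. Leave it alone
- wrench: steel combination wrench lying flat, 170 mm long along its x, loose; origin: under its middle. Leave it alone
Mind the look-alikes: they are no part of the job. There is more than one size of the basket; the one meant has the size given above.

How it is judged (in metres and radians):
On the way, in this order (a step that is already met when the one before it is completed fails the run):
1. the scoop is lifted clear of the bench, level (within 17 degrees), with all five bolts on it (height (world z) of scoop above 0.04 m and angle between scoop's own z axis and vertical below 0.3 rad and x of bolt1 in the frame of scoop between -0.07 and 0.08 m and y of bolt1 in the frame of scoop between -0.06 and 0.06 m and z of bolt1 in the frame of scoop between -0.01 and 0.05 m and x of bolt2 in the frame of scoop between -0.07 and 0.08 m and y of bolt2 in the frame of scoop between -0.06 and 0.06 m and z of bolt2 in the frame of scoop between -0.01 and 0.05 m and x of bolt3 in the frame of scoop between -0.07 and 0.08 m and y of bolt3 in the frame of scoop between -0.06 and 0.06 m and z of bolt3 in the frame of scoop between -0.01 and 0.05 m and x of bolt4 in the frame of scoop between -0.07 and 0.08 m and y of bolt4 in the frame of scoop between -0.06 and 0.06 m and z of bolt4 in the frame of scoop between -0.01 and 0.05 m and x of bolt5 in the frame of scoop between -0.07 and 0.08 m and y of bolt5 in the frame of scoop between -0.06 and 0.06 m and z of bolt5 in the frame of scoop between -0.01 and 0.05 m), for 0.2 s.
2. the scoop's lip is brought over the basket (within 120 mm of its middle), above its rim, still level (within 17 degrees) and with all five bolts on it (horizontal distance between scoop_lip and basket below 0.12 m and height (world z) of scoop_lip above 0.06 m and angle between scoop's own z axis and vertical below 0.3 rad and x of bolt1 in the frame of scoop between -0.07 and 0.08 m and y of bolt1 in the frame of scoop between -0.06 and 0.06 m and z of bolt1 in the frame of scoop between -0.01 and 0.05 m and x of bolt2 in the frame of scoop between -0.07 and 0.08 m and y of bolt2 in the frame of scoop between -0.06 and 0.06 m and z of bolt2 in the frame of scoop between -0.01 and 0.05 m and x of bolt3 in the frame of scoop between -0.07 and 0.08 m and y of bolt3 in the frame of scoop between -0.06 and 0.06 m and z of bolt3 in the frame of scoop between -0.01 and 0.05 m and x of bolt4 in the frame of scoop between -0.07 and 0.08 m and y of bolt4 in the frame of scoop between -0.06 and 0.06 m and z of bolt4 in the frame of scoop between -0.01 and 0.05 m and x of bolt5 in the frame of scoop between -0.07 and 0.08 m and y of bolt5 in the frame of scoop between -0.06 and 0.06 m and z of bolt5 in the frame of scoop between -0.01 and 0.05 m), for 0.1 s.
3. all five bolts are inside the basket (x of bolt1 in the frame of basket between -0.083 and 0.083 m and y of bolt1 in the frame of basket between -0.073 and 0.073 m and z of bolt1 in the frame of basket between -0.005 and 0.062 m and x of bolt2 in the frame of basket between -0.083 and 0.083 m and y of bolt2 in the frame of basket between -0.073 and 0.073 m and z of bolt2 in the frame of basket between -0.005 and 0.062 m and x of bolt3 in the frame of basket between -0.083 and 0.083 m and y of bolt3 in the frame of basket between -0.073 and 0.073 m and z of bolt3 in the frame of basket between -0.005 and 0.062 m and x of bolt4 in the frame of basket between -0.083 and 0.083 m and y of bolt4 in the frame of basket between -0.073 and 0.073 m and z of bolt4 in the frame of basket between -0.005 and 0.062 m and x of bolt5 in the frame of basket between -0.083 and 0.083 m and y of bolt5 in the frame of basket between -0.073 and 0.073 m and z of bolt5 in the frame of basket between -0.005 and 0.062 m), for 0.2 s.
At the end, for the whole second after the job is handed in: All five bolts lie inside the basket, below its rim, and the basket stands upright; the empty scoop lies flat on the bench top (underside within 8 mm of it, tilted less than 6 degrees), at rest (all of step 3 and angle between each of basket, scoop's own z axis and vertical below 0.1 rad and height (world z) of scoop below 0.008 m and linear speed of scoop below 0.03 m/s); the robot touches nothing.
It fails at once if a bolt is spilled: it lies lower than 30 mm above the bench, neither on the scoop nor in the basket ((height (world z) of bolt1 below 0.03 m and not (x of bolt1 in the frame of scoop between -0.07 and 0.08 m and y of bolt1 in the frame of scoop between -0.06 and 0.06 m and z of bolt1 in the frame of scoop between -0.01 and 0.05 m) and not (x of bolt1 in the frame of basket between -0.083 and 0.083 m and y of bolt1 in the frame of basket between -0.073 and 0.073 m and z of bolt1 in the frame of basket between -0.005 and 0.062 m)) or (height (world z) of bolt2 below 0.03 m and not (x of bolt2 in the frame of scoop between -0.07 and 0.08 m and y of bolt2 in the frame of scoop between -0.06 and 0.06 m and z of bolt2 in the frame of scoop between -0.01 and 0.05 m) and not (x of bolt2 in the frame of basket between -0.083 and 0.083 m and y of bolt2 in the frame of basket between -0.073 and 0.073 m and z of bolt2 in the frame of basket between -0.005 and 0.062 m)) or (height (world z) of bolt3 below 0.03 m and not (x of bolt3 in the frame of scoop between -0.07 and 0.08 m and y of bolt3 in the frame of scoop between -0.06 and 0.06 m and z of bolt3 in the frame of scoop between -0.01 and 0.05 m) and not (x of bolt3 in the frame of basket between -0.083 and 0.083 m and y of bolt3 in the frame of basket between -0.073 and 0.073 m and z of bolt3 in the frame of basket between -0.005 and 0.062 m)) or (height (world z) of bolt4 below 0.03 m and not (x of bolt4 in the frame of scoop between -0.07 and 0.08 m and y of bolt4 in the frame of scoop between -0.06 and 0.06 m and z of bolt4 in the frame of scoop between -0.01 and 0.05 m) and not (x of bolt4 in the frame of basket between -0.083 and 0.083 m and y of bolt4 in the frame of basket between -0.073 and 0.073 m and z of bolt4 in the frame of basket between -0.005 and 0.062 m)) or (height (world z) of bolt5 below 0.03 m and not (x of bolt5 in the frame of scoop between -0.07 and 0.08 m and y of bolt5 in the frame of scoop between -0.06 and 0.06 m and z of bolt5 in the frame of scoop between -0.01 and 0.05 m) and not (x of bolt5 in the frame of basket between -0.083 and 0.083 m and y of bolt5 in the frame of basket between -0.073 and 0.073 m and z of bolt5 in the frame of basket between -0.005 and 0.062 m))).
It fails at once if the scoop is tilted more than 23 degrees while its lip is more than 160 mm from the middle of the basket and the bolts are not yet all in the basket (angle between scoop's own z axis and vertical above 0.4 rad and horizontal distance between scoop_lip and basket above 0.16 m and not ((x of bolt1 in the frame of basket between -0.083 and 0.083 m and y of bolt1 in the frame of basket between -0.073 and 0.073 m and z of bolt1 in the frame of basket between -0.005 and 0.062 m) and (x of bolt2 in the frame of basket between -0.083 and 0.083 m and y of bolt2 in the frame of basket between -0.073 and 0.073 m and z of bolt2 in the frame of basket between -0.005 and 0.062 m) and (x of bolt3 in the frame of basket between -0.083 and 0.083 m and y of bolt3 in the frame of basket between -0.073 and 0.073 m and z of bolt3 in the frame of basket between -0.005 and 0.062 m) and (x of bolt4 in the frame of basket between -0.083 and 0.083 m and y of bolt4 in the frame of basket between -0.073 and 0.073 m and z of bolt4 in the frame of basket between -0.005 and 0.062 m) and (x of bolt5 in the frame of basket between -0.083 and 0.083 m and y of bolt5 in the frame of basket between -0.073 and 0.073 m and z of bolt5 in the frame of basket between -0.005 and 0.062 m))).
It fails at once if the scoop is dropped or banged down: it moves faster than 0.7 m/s within 30 mm of the bench (height (world z) of scoop below 0.03 m and linear speed of scoop above 0.7 m/s).
It fails at once if the basket is shoved more than 30 mm (distance of basket from where it was at the start of the episode above 0.03 m).
It fails at once if the scrap tin, muffler guard, fuel valve, fuel filter, spark plug or wrench is moved more than 30 mm (distance of any of scrap_tin, muffler_guard, fuel_valve, fuel_filter, spark_plug, wrench from where it was at the start of the episode above 0.03 m).
It also fails if it takes over 54 s, if anything falls off the work surface, if the arm or the gripper's body presses on something with over 40 N, if the wrist force passes 120 N, or if a joint passes its speed limit or range.

## Robot

A 6-joint arm with a two-finger parallel gripper is mounted at the origin on the work surface. World frame = base frame: x ahead of the robot, y to its left, z up, the work surface at z = 0. Lengths are in mm, angles in degrees, forces in N, time in s.
With the tool pointing down it reaches from about 350 to 850 mm from the base axis. Payload 8.1 kg.
Tool frame: the origin (TCP) lies midway between the tips of the shut fingers; the grasp point (between the pads) lies 19 mm behind it; x points along the fingers, y is the direction in which the jaws open and shut, and the axes are right-handed (so a half turn about x gives the same grasp; the last joint's range is limited). The gripper opens to 85 mm and grips with 20 to 120 N. Pads are 22 mm wide; open, the fingers measure 114 mm over their backs; the gripper's body (76 mm by 85 mm) begins 54 mm behind the grasp point. The pads swing forward as they close: fully open they stand 13 mm farther back than shut.
Start: joints at [-76.513, 7.471, 85.268, -0, 87.261, -4.893], TCP at [189.216, -569.388, 199.392] pointing down, gripper open.
Joint ranges: [-169.43, 169.43], [-51.17, 129.36], [1.28, 143.12], [-76.62, 256.62], [0, 156.53], [-152.29, 152.29]. Speed limits (degrees/s): [136.94, 136.94, 159.86, 180, 180, 180].

## Interface

Orientations are given as [roll, pitch, yaw] about the fixed x, y, z axes, in that order (R = Rz(yaw) Ry(pitch) Rx(roll)).
In Python, from bench import r gives the robot as it stands.
- The arm moves only by the tool move_arm, never from a script. Its argument "deltas" is a list of rows, each a list of 2 entries, a list of its own where there are three numbers: the shift along the tool's x, y, z in mm, then the turn about the tool's x in degrees. A call has 1 to 12 rows; each row is the pose to reach, as a shift and turn from the pose measured when the call began, along the tool's axes at that moment; what a row does not reach only later rows make up. A row lasts 1/8 s, in which the tool goes at most 62.5 mm and 10.7 degrees, less where a joint would pass 70% of its speed; a pose out of reach is approached as far as the arm can. A call with a gripper value outside its range is refused whole. "jaw" is the opening, from -1 (shut) to 1 (fully open), set as the call begins (left out, the last holds). The fingers move at their own pace and stop on an object; "squeeze" is the grip in N (left out, the last holds). Time passes only in rows, so rows that repeat a pose let the fingers close. It gives the time, the measured TCP pose, the force and the opening at its end, in the units of the state.
- r.sense(): the state, without advancing time (a new reading comes with each control period).
- r.snapshot(name): name is "scene" or "top" or "wrist"; returns (picture, depth): 420x560x3 uint8, red, green, blue; 420x560 float32, mm along the optical axis (not along the pixel's ray), 0 where there is no reading.
- r.get_calibration(name): a dict with "fovy" (degrees; the focal length in pixels is half the picture's height over the tangent of half this angle, whatever the lens; pixels are square), "cx", "cy" (the principal point, pixels), "k1" (the pictures are not rectified: a ray, as slopes to the right and down, at radius r is drawn at 1 + k1 r^2 times it, then the intrinsics apply), "position" and "attitude" of the camera in the world; the wrist camera has in their place "tool_from_camera" (4x4, takes a point from camera to tool coordinates, whose origin is the TCP and whose axes are the tool frame's). Camera axes: x right, y down, z forward; pixel columns grow to the right and rows downward; lengths in mm; the calibration is good to about 2 mm. A picture is of the moment at which its call begins: read the wrist's pose just before it. get_calibration takes no time and is no camera call.
- r.hand_in(): hands the job in, once; it reports no verdict.
The state is a dict: "time": time; "joint_pos": joint angles; "qd": joint speeds; "joint_efforts": joint torques, N m; "tool_pos": TCP position; "tcp_rot": TCP orientation; "ft_force": force on the tool from outside, world axes, zero at the start; "wrist_torque": the same for the moment, N m; "finger_gap": finger opening in mm.
Only numpy, scipy, OpenCV 4.12 (cv2) and the standard library are available. Lean on these libraries where they do the work, as an engineer would, in place of code of your own. Each camera call takes 0.05 s, during which the arm holds its last target. There are 200 camera calls.

## Working session

There is one attempt and no reset: what is moved stays moved. The work goes in short steps, Python scripts to look and compute and a tool call to move; the robot and the scene stay as the last step left them, time stands still between calls to the robot, and variables do not carry over. Pictures are saved under pics/ and viewed, about 8 in all and at most 12, crops included, and the job is handed in when it is done.

Besides the shell and the picture viewer there is one more tool, called after "Request:" by a JSON object that holds its "api" and its "payload". move_arm: Moves the arm, as the interface text tells. Its arguments: {"type":"object","properties":{"deltas":{"type":"array","items":{"type":"array"}},"jaw":{"type":"number"},"squeeze":{"type":"number"}},"required":["deltas"]}

```bash
ls; mkdir -p pics
python3 - <<'E'
from bench import r
import cv2,numpy as np
print(r.sense())
for n in ("scene","top"):
    p,d=r.snapshot(n); cv2.imwrite(f"pics/{n}0.png",p[:,:,::-1]); np.savez(f"pics/{n}0.npz",p=p,d=d)
    print(n,r.get_calibration(n))
print(r.get_calibration("wrist"))
E
```

```text
pics
{'time': 0.0, 'joint_pos': array([-7.65140005e+01,  7.51486968e+00,  8.53296212e+01, -2.84257089e-03,
        8.72603572e+01, -4.89448853e+00]), 'qd': array([-0.03006548,  0.04135996, -0.03945517,  0.00881351, -0.10812709,
        0.09272605]), 'joint_efforts': array([-6.93983820e-04, -5.69394743e+01, -5.00555634e+01, -4.45012176e-05,
        1.47781981e-02, -1.42669620e-06]), 'tool_pos': array([ 189.04255913, -568.80499255,  198.34368174]), 'tcp_rot': array([-93.34341507,  89.89511354, 105.03721146]), 'ft_force': array([-0.30228561, -0.46277041, -0.96789704]), 'wrist_torque': array([-0.00302042,  0.01018666, -0.0315601 ]), 'finger_gap': 85.22663878757714}
scene {'fovy': 56.2171833264757, 'cx': 279.1041657443769, 'cy': 208.66365237845264, 'k1': -0.1078115132822885, 'position': array([1046.45739579,  248.5805638 ,  812.09914837]), 'attitude': array([-142.89367293,    0.2013752 ,  107.6923013 ])}
top {'fovy': 56.26908746448841, 'cx': 281.45096258060215, 'cy': 208.26370244134148, 'k1': 0.00870527307054143, 'position': array([336.57000526,  51.92956476, 972.57812479]), 'attitude': array([-170.05307103,    1.14134149,  -89.84044712])}
{'fovy': 68.93787990523528, 'cx': 275.64663601991765, 'cy': 211.25127735683992, 'k1': -0.06594697007481536, 'tool_from_camera': array([[ 6.89108402e-04, -3.08839696e-01,  9.51113856e-01,
        -1.74203028e+02],
       [ 9.99999683e-01,  5.92118661e-04, -5.32258501e-04,
         5.82021734e-01],
       [-3.98789709e-04,  9.51113921e-01,  3.08840006e-01,
        -7.89814344e+01],
       [ 0.00000000e+00,  0.00000000e+00,  0.00000000e+00,
         1.00000000e+00]])}
```

View pics/top0.png

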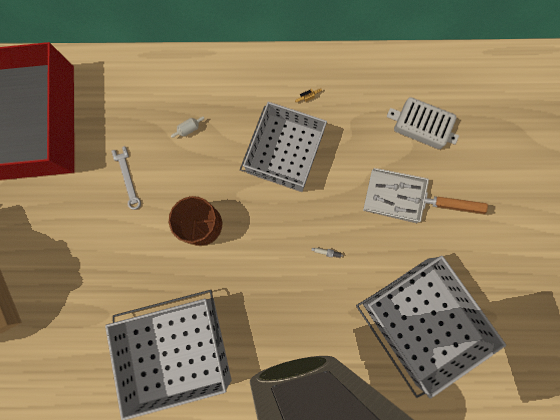

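View pics/scene0.png

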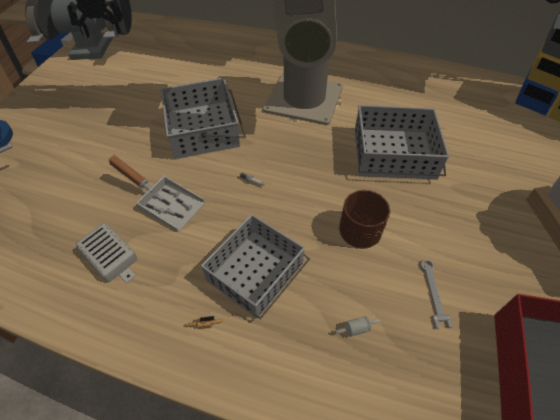

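Three baskets in the top view: the central one at (284,147), the left one at (168,355) and the right one at (430,325). The central one looks like 170x150 and the other two are about 240 wide. The scoop pan is at (397,195) and its handle at (460,205), pointing to the right. I'll measure these and check the basket in an enlarged crop.

```bash
cat > lib.py <<'E'
import numpy as np,cv2
from scipy.spatial.transform import Rotation as R
def rot(a): return R.from_euler('xyz',a,degrees=True).as_matrix()
def cam(c,T=None):
    f=210/np.tan(np.radians(c['fovy']/2)); K=np.array([[f,0,c['cx']],[0,f,c['cy']],[0,0,1.]])
    if T is None: return K,np.array([c['k1'],0,0,0,0.]),rot(c['attitude']),np.array(c['position'])
    return K,np.array([c['k1'],0,0,0,0.]),T[:3,:3],T[:3,3]
def tool(s):
    T=np.eye(4);T[:3,:3]=rot(s['tcp_rot']);T[:3,3]=s['tool_pos'];return T
def rays(px,C):
    s=cv2.undistortPoints(np.asarray(px,float).reshape(-1,1,2),C[0],C[1]).reshape(-1,2)
    return np.c_[s,np.ones(len(s))]@C[2].T
def plane(px,z,C):
    d=rays(px,C); return C[3]+d*((z-C[3][2])/d[:,2])[:,None]
def cloud(d,C):
    v,u=np.mgrid[:420,:560]; px=np.c_[u.ravel(),v.ravel()].astype(float)
    P=C[3]+rays(px,C)*d.ravel()[:,None]; P[d.ravel()==0]=np.nan
    return P.reshape(420,560,3)
E
python3 - <<'E'
from bench import r
from lib import *
for n,boxes in (("top",[(235,95,335,195),(100,290,240,419),(355,250,505,400)]),("scene",[(195,212,312,315)])):
    z=np.load(f"pics/{n}0.npz");p=z['p'];C=cam(r.get_calibration(n));P=cloud(z['d'],C)
    print(n,'bench z',np.nanmedian(P[...,2][60:350,150:480]))
    for b in boxes:
        Q=P[b[1]:b[3],b[0]:b[2]].reshape(-1,3);Q=Q[(Q[:,2]>58)&(Q[:,2]<90)]
        print(b,np.nanpercentile(Q[:,2],98),cv2.minAreaRect(Q[:,:2].astype(np.float32)))
    h=cv2.cvtColor(p,cv2.COLOR_RGB2HSV); m=cv2.inRange(h,(3,140,70),(14,255,255))
    nn,l,st,ce=cv2.connectedComponentsWithStats(m)
    for i in range(1,nn):
        if st[i,4]>150:
            Q=P[l==i]; print('orange',st[i],ce[i],np.nanmean(Q,0),np.nanpercentile(Q[:,2],[5,50,95]),cv2.minAreaRect(Q[:,:2].astype(np.float32)))
z=np.load("pics/top0.npz");s=np.load("pics/scene0.npz")
a=cv2.resize(z['p'][85:225,235:500,::-1],None,fx=3,fy=3,interpolation=cv2.INTER_CUBIC)
cv2.imwrite("pics/crop.png",a)
E
```

```text
top bench z 0.7338107866642645
(235, 95, 335, 195) 75.0195783382713 ((652.33349609375, 62.98086166381836), (154.13087463378906, 176.6785125732422), 70.33712768554688)
(100, 290, 240, 419) 89.58808418606728 ((166.57952880859375, 315.195068359375), (197.2477264404297, 228.0607452392578), 14.042008399963379)
(355, 250, 505, 400) 89.59761119350678 ((240.86878967285156, -258.8390197753906), (227.9161376953125, 198.38250732421875), 31.72309684753418)
orange [169 196  47  48 382] [197.77225131 219.92146597] [468.40891174 266.16960003  63.30711733] [ 3.6508859  93.46893138 96.88917953] ((478.7635192871094, 278.386474609375), (133.6476593017578, 104.31649780273438), 23.03270721435547)
orange [436 197  52  17 524] [461.77290076 204.83778626] [ 502.78619776 -346.39828025   69.24558029] [52.17531523 70.07662087 86.01901376] ((502.86322021484375, -366.8939208984375), (144.97677612304688, 37.37127685546875), 86.88967895507812)
scene bench z 1.5745609909627092
(195, 212, 312, 315) 75.00685891420824 ((655.9318237304688, 60.837894439697266), (155.98817443847656, 180.22964477539062), 70.3847427368164)
orange [111 157  31  25 156] [126.35897436 168.60897436] [ 507.87208265 -346.21279025   70.53586216] [55.58155141 69.84706427 86.51685403] ((509.4064636230469, -344.746826171875), (91.36676025390625, 18.988767623901367), 75.54492950439453)
```

View pics/crop.png

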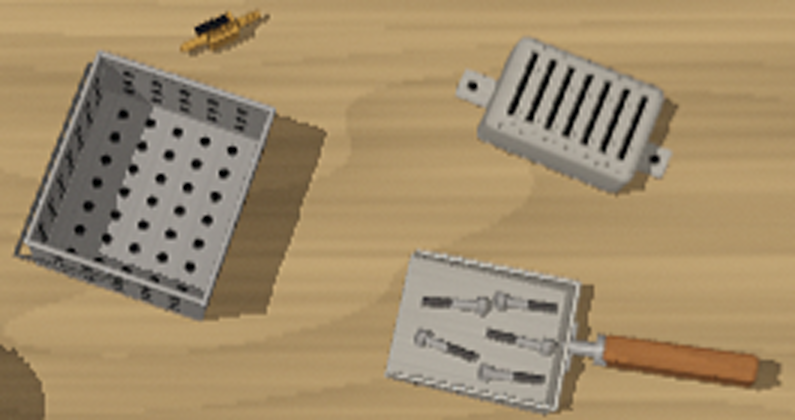

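The crop confirms the central basket at top pixel (284,147). It measures about 174x153 with its rim at 72 mm. The other two are 228x197x90, so they are the wrong size. The bail shows on its left side, so basket +y points at about 70° and the side facing the scoop is clear. The scoop's lip faces left, with lip corners at (373,169) and (364,211).

Run:
```python
from bench import r
from lib import *
z=np.load("pics/top0.npz");C=cam(r.get_calibration("top"));P=cloud(z['d'],C)
o=np.array([235,85]);f=lambda q,h:plane((np.array(q)/3.+o),h,C)
l=f([(415,252),(388,378)],16);b=f([(580,285),(555,412)],29)
print('lip',l,'rear',b)
lm,bm=l.mean(0),b.mean(0);d=(lm-bm)[:2];print('len',np.hypot(*d),'w',np.linalg.norm(l[0]-l[1]),'yaw',np.degrees(np.arctan2(d[1],d[0])),'org',(lm+bm)/2)
h=cv2.cvtColor(z['p'],cv2.COLOR_RGB2HSV); m=cv2.inRange(h,(3,140,70),(14,255,255));m[:,:430]=0
m=cv2.erode(m,np.ones((3,3)))
Q=P[m>0];u=np.linalg.svd(Q-Q.mean(0))[2][0];u*=np.sign(u[1]);print(Q.mean(0),u,'yaw',np.degrees(np.arctan2(u[1],u[0])),'rise',np.degrees(np.arcsin(-u[2])))
s=(Q-Q.mean(0))@u;print(s.min(),s.max())
d/=np.hypot(*d); print('grip from pan',(lm+bm)[:2]/2-118*d)
# on handle-axis: point where top surface z = 48+14/cos20
t=(48+14.9-Q.mean(0)[2])/u[2];print('grip from handle',Q.mean(0)+t*u)
s=r.sense();T=tool(s);print(T)
```

```text
lip [[ 603.96210819 -158.39294686   16.        ]
 [ 497.33115762 -132.41010727   16.        ]] rear [[ 572.04874293 -288.41724654   29.        ]
 [ 467.43872796 -262.17086152   29.        ]]
len 133.51800489717445 w 109.75093426986638 yaw 76.61747718536256 org [ 535.19518417 -210.34779055   22.5       ]Traceback (most recent call last):
  File "<stdin>", line 10, in <module>
    u, s, vh = gufunc(a, signature=signature)
               ~~~~~~^^^^^^^^^^^^^^^^^^^^^^^^
    raise LinAlgError("SVD did not converge")
numpy.linalg.LinAlgError: SVD did not converge
```

Run:
```python
from bench import r
from lib import *
z=np.load("pics/top0.npz");C=cam(r.get_calibration("top"));P=cloud(z['d'],C)
h=cv2.cvtColor(z['p'],cv2.COLOR_RGB2HSV); m=cv2.inRange(h,(3,140,70),(14,255,255));m[:,:430]=0
m=cv2.erode(m,np.ones((3,3)))
Q=P[m>0];Q=Q[np.isfinite(Q).all(1)&(Q[:,2]>40)];u=np.linalg.svd(Q-Q.mean(0))[2][0];u*=np.sign(u[1]);print(Q.mean(0),u,'yaw',np.degrees(np.arctan2(u[1],u[0])),'rise',np.degrees(np.arcsin(-u[2])))
s=(Q-Q.mean(0))@u;print(s.min(),s.max())
d=np.array([np.cos(np.radians(76.6)),np.sin(np.radians(76.6))]); print('grip from pan',np.array([535.2,-210.3])-118*d)
t=(48+14.9-Q.mean(0)[2])/u[2];print('grip from handle',Q.mean(0)+t*u)
s=r.sense();T=tool(s);np.set_printoptions(suppress=True,precision=3);print(T)
```

```text
[ 502.47178819 -345.71342652   70.87073678] [ 0.22356525  0.91567562 -0.33400112] yaw 76.27947170663244 rise 19.511807741465084
-50.18473060359829 52.40868669779734
grip from pan [ 507.85374739 -325.08755363]
grip from handle [ 507.80703922 -323.86137584   62.9       ]
[[  -0.       0.315   -0.949  189.096]
 [   0.002   -0.949   -0.315 -568.852]
 [  -1.      -0.002   -0.     198.47 ]
 [   0.       0.       0.       1.   ]]
```

Request:
{"api": "move_arm", "payload": {"deltas": [[[0, -18, -52], -9], [[10, -36, -104], -18], [[15, -54, -156], -27], [[20, -72, -208], -36], [[25, -90, -260], -45], [[30, -108, -312], -53], [[40, -126, -362], -58], [[40, -131.5, -379.5], -58], [[40, -131.5, -379.5], -58], [[40, -131.5, -379.5], -58]], "jaw": 1}}

```text
time: 1.35
tool_pos: [506.9, -325.4, 158.9]
tcp_rot: [-131.6, 89.9, 124.7]
ft_force: [-0.9, -0.3, 1.2]
finger_gap: 85.6
```

Run:
```python
from bench import r
from lib import *
np.set_printoptions(suppress=True,precision=3)
s=r.sense();T=tool(s);print(s['time'],T)
c=r.get_calibration("wrist");p,d=r.snapshot("wrist");cv2.imwrite("pics/w1.png",p[:,:,::-1])
C=cam(c,T@c['tool_from_camera']);P=cloud(d,C)
h=cv2.cvtColor(p,cv2.COLOR_RGB2HSV); m=cv2.inRange(h,(3,140,70),(14,255,255));m=cv2.erode(m,np.ones((5,5)))
n,l,st,ce=cv2.connectedComponentsWithStats(m);i=1+st[1:,4].argmax()
Q=P[l==i];Q=Q[np.isfinite(Q).all(1)&(Q[:,2]>35)];print(st[i],np.percentile(Q[:,2],[5,50,95]))
A=np.c_[Q[:,2],np.ones(len(Q))]
u=np.linalg.svd(Q-Q.mean(0),full_matrices=False)[2][0];u*=np.sign(u[1]);print(Q.mean(0),u,np.degrees(np.arctan2(u[1],u[0])))
t=(62.9-Q.mean(0)[2])/u[2];print('grip',Q.mean(0)+t*u)
```

```text
1.35 [[  -0.001    0.972   -0.237  506.86 ]
 [   0.001   -0.237   -0.972 -325.42 ]
 [  -1.      -0.001   -0.001  158.884]
 [   0.       0.       0.       1.   ]]
[ 271  169   20  113 2128] [54.038 70.046 85.313]
[ 506.292 -346.276   69.933] [ 0.225  0.913 -0.341] 76.15400190543659
grip [ 510.938 -327.426   62.9  ]
```

View pics/w1.png

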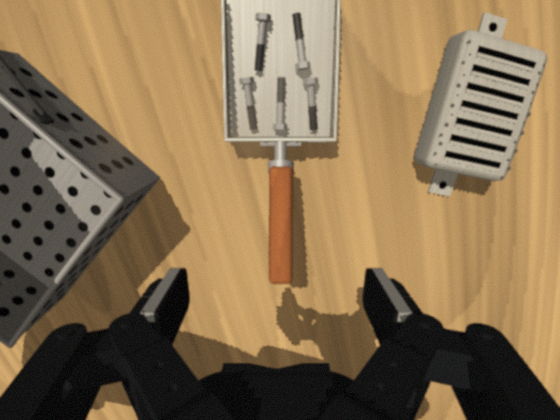

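The handle runs from (281,165) to (281,283) in the wrist view, midway between the open fingers, and the bolts lie flat on the pan. Both measurements of the grip point agree within 3 mm, so I'll go down and close.

Request:
{"api": "move_arm", "payload": {"deltas": [[[30, 2, 0], 0], [[60, 2, 0], 0], [[90, 2, 0], 0], [[115, 2, 0], 0], [[129, 2, 0], 0], [[129, 2, 0], 0], [[129, 2, 0], 0]], "jaw": 1}}

```text
time: 2.28
tool_pos: [509.2, -326.9, 31.4]
tcp_rot: [98.1, 89.9, -5.7]
ft_force: [0.2, -0.2, 0.2]
finger_gap: 85.4
```

Request:
{"api": "move_arm", "payload": {"deltas": [[[0, 0, 0], 0], [[0, 0, 0], 0], [[0, 0, 0], 0], [[0, 0, 0], 0], [[0, 0, 0], 0], [[0, 0, 0], 0], [[0, 0, 0], 0], [[0, 0, 0], 0]], "jaw": -1, "squeeze": 120}}

```text
time: 3.28
tool_pos: [509.3, -327.4, 31.8]
tcp_rot: [69.7, 89.9, -34.0]
ft_force: [-2.3, -3.2, 5.8]
finger_gap: 9.7
```

Run:
```python
from bench import r
s=r.sense();print({k:s[k] for k in('tool_pos','tcp_rot','ft_force','wrist_torque','finger_gap')})
```

```text
{'tool_pos': array([ 509.32711972, -327.36122728,   31.76814402]), 'tcp_rot': array([ 69.72160417,  89.90440776, -34.04952046]), 'ft_force': array([-2.28654463, -3.16625787,  5.84204526]), 'wrist_torque': array([-0.4842653 ,  0.3816794 ,  0.00219787]), 'finger_gap': 9.742161586866665}
```

Run:
```python
from bench import r
import cv2,numpy as np
p,d=r.snapshot("scene");w,_=r.snapshot("wrist");t,_=r.snapshot("top")
a=cv2.resize(p[110:260,60:260],(400,300),interpolation=2)
b=cv2.resize(w,(400,300));c=cv2.resize(t[140:260,340:520],(450,300),interpolation=2)
im=np.zeros((600,800,3),np.uint8);im[:300,:400]=a;im[:300,400:]=b;im[300:,:450]=c
cv2.imwrite("pics/g1.png",im[:,:,::-1]);s=r.sense();print(s['finger_gap'],s['ft_force'],s['tool_pos'])
```

```text
9.347015667529135 [-1.35764639 -2.74898368  5.69197283] [ 509.27426773 -327.31875979   31.69966365]
```

View pics/g1.png

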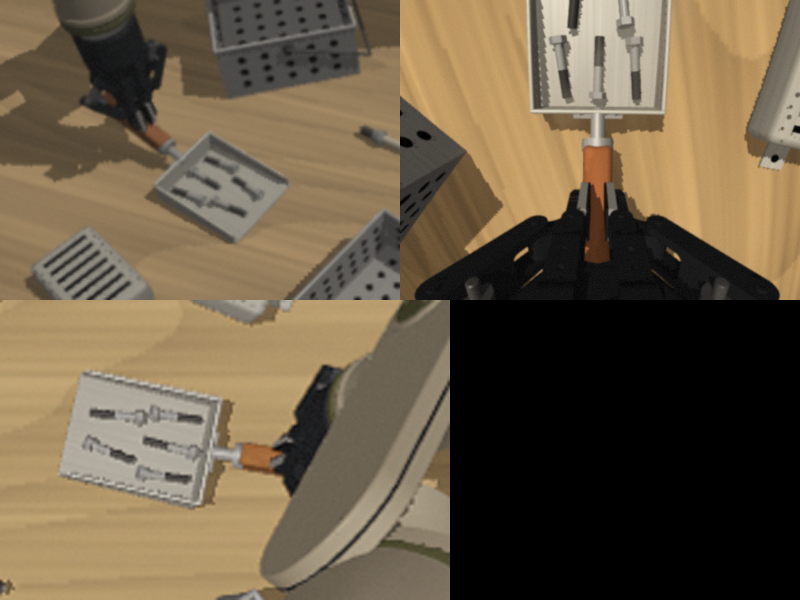

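The handle is between the pads in the wrist panel, at about (598,215). The gap reading of 9.7 mm is less than the 22 mm handle, so I'll do a small test lift.

Request:
{"api": "move_arm", "payload": {"deltas": [[[-3, 0, 0], 0], [[-8, 0, 0], 0], [[-14, 0, 0], 0], [[-20, 0, 0], 0], [[-20, 0, 0], 0], [[-20, 0, 0], 0]]}}

```text
time: 4.18
tool_pos: [509.3, -327.6, 51.9]
tcp_rot: [62.4, 89.9, -41.3]
ft_force: [0.6, -1.4, -0.9]
finger_gap: 8.3
```

```bash
cat > tilt.py <<'E'
# scoop tilt from the wrist depth: points seen in the tool's mid-plane side band, pan floor/handle
from bench import r
from lib import *
import sys
np.set_printoptions(suppress=True,precision=2)
s=r.sense();T=tool(s);print('t',s['time'],'tcp',s['tool_pos'],'F',s['ft_force'],'M',s['wrist_torque'],'gap',s['finger_gap'])
c=r.get_calibration("wrist");p,d=r.snapshot("wrist");M=c['tool_from_camera'];cv2.imwrite(f"pics/{sys.argv[1]}.png",p[:,:,::-1])
P=cloud(d,cam(c,M))  # tool coords: x down, y jaw, z; scoop forward = -z
# pan: not brown, ahead of the grip, within +-50 in y
h=cv2.cvtColor(p,cv2.COLOR_RGB2HSV)
m=(h[...,1]<60)&(h[...,2]>90)&(abs(P[...,1])<42)&(P[...,2]<-50)&(P[...,2]>-260)&(P[...,0]<90+150)
n,l,st,ce=cv2.connectedComponentsWithStats(m.astype(np.uint8));i=1+st[1:,4].argmax();print('pan',st[i])
Q=P[l==i];A=np.c_[-Q[:,2],np.ones(len(Q))];k=np.ones(len(Q),bool)
for _ in range(6):
    f=np.linalg.lstsq(A[k],Q[k,0],rcond=None)[0];e=Q[:,0]-A@f;k=(e>-3)&(e<6)
print('pitch nose-down deg',np.degrees(np.arctan(f[0])),'inl',k.mean(),'floor drop at 118mm',f[0]*118+f[1])
E
python3 tilt.py w2
```

```text
t 4.175 tcp [ 509.31 -327.61   51.88] F [ 0.57 -1.41 -0.91] M [-0.14  0.02 -0.  ] gap 8.347755380252224
pan [  205     0   142   164 19132]
pitch nose-down deg 5.691977154447777 inl 0.7745661718586662 floor drop at 118mm 43.19303081985479
```

Run:
```python
import cv2,numpy as np
from bench import r
w=cv2.imread("pics/w2.png")
p,d=r.snapshot("scene")
im=np.zeros((450,800,3),np.uint8)
im[:, :400]=cv2.resize(w[150:420,180:420],(400,450));im[:,400:]=cv2.resize(p[110:245,80:200,::-1],(400,450),interpolation=2)
cv2.imwrite("pics/g2.png",im);print(r.sense()['finger_gap'])
```

```text
8.002196582844364
```

View pics/g2.png

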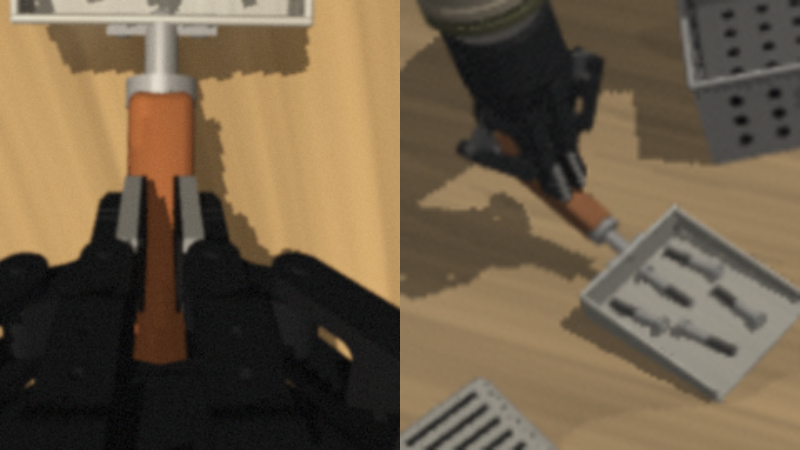

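Request:
{"api": "move_arm", "payload": {"deltas": [[[0, 0, 0], 0], [[0, 0, 0], 0], [[0, 0, 0], 0], [[0, 0, 0], 0]]}}

```text
time: 4.78
tool_pos: [509.1, -327.5, 51.6]
tcp_rot: [65.9, 89.9, -37.9]
ft_force: [0.4, 0.3, -0.9]
finger_gap: 7.8
```

```bash
python3 tilt.py w3
python3 - <<'E'
from bench import r
from lib import *
# handle line & its gap relative to pads
s=r.sense();c=r.get_calibration("wrist");p,d=r.snapshot("wrist");P=cloud(d,cam(c,c['tool_from_camera']))
h=cv2.cvtColor(p,cv2.COLOR_RGB2HSV); m=cv2.inRange(h,(3,140,50),(14,255,255));m=cv2.erode(m,np.ones((3,3)))
Q=P[m>0];Q=Q[np.isfinite(Q).all(1)&(abs(Q[:,1])<20)&(Q[:,0]<60)]
for a in np.arange(-60,90,10):
    k=(Q[:,2]>a)&(Q[:,2]<=a+10)
    if k.sum()>5: q=Q[k];print(a+5,k.sum(),'top x',np.median(q[:,0]).round(1),'y',np.percentile(q[:,1],[2,98]).round(1))
E
```

```text
t 4.775 tcp [ 509.15 -327.45   51.62] F [ 0.4   0.31 -0.85] M [-0.13  0.02  0.01] gap 7.784248869257676
pan [  205     0   142   164 19178]
pitch nose-down deg 5.618284897388026 inl 0.7734383147356346 floor drop at 118mm 43.017204686376886
-25 696 top x -17.5 y [-9.1 10. ]
-15 754 top x -22.2 y [-9.5  9.9]
-5 479 top x -26.2 y [-8.9  9.4]
5 282 top x -31.9 y [-2.9  3.6]
15 292 top x -36.8 y [-3.4  3.4]
25 343 top x -41.6 y [-3.9  3.9]
35 536 top x -46.7 y [-7.   6.5]
45 310 top x -50.0 y [-7.  7.]
```

Request:
{"api": "move_arm", "payload": {"deltas": [[[-3, 0, 0], 0], [[-6, 0, 0], 0], [[-10, 0, 0], 0], [[-10, 0, 0], 0], [[-10, 0, 0], 0]]}}

```text
time: 5.5
tool_pos: [509.3, -327.6, 61.9]
tcp_rot: [64.6, 89.9, -39.2]
ft_force: [0.4, -0.7, -0.8]
finger_gap: 0.3
```

```bash
python3 tilt.py w4
```

```text
t 5.5 tcp [ 509.3  -327.58   61.85] F [ 0.42 -0.66 -0.79] M [-0.02  0.06  0.05] gap 0.2563332316017982
pan [  213     0   126   157 14408]
pitch nose-down deg -0.06117564637659995 inl 0.8100360910605219 floor drop at 118mm 59.520178059247975
```

The fingers slipped off the handle (gap 0.3) and the scoop settled flat on the bench again. The pads were too high on the handle. I'll open, check the pose and grip lower.

Request:
{"api": "move_arm", "payload": {"deltas": [[[0, 0, 0], 0], [[0, 0, 0], 0], [[-40, 0, 0], 0], [[-60, 0, 0], 0], [[-80, 0, 0], 0], [[-100, 0, 0], 0], [[-100, 0, 0], 0], [[-100, 0, 0], 0]], "jaw": 1}}

```text
time: 6.55
tool_pos: [508.7, -327.1, 160.8]
tcp_rot: [59.5, 90.0, -44.2]
ft_force: [0.7, 0.0, -0.8]
finger_gap: 85.8
```

```bash
cat > grip.py <<'E'
from bench import r
from lib import *
import sys
np.set_printoptions(suppress=True,precision=2)
s=r.sense();T=tool(s);print(s['time'],s['tool_pos'],s['finger_gap'])
c=r.get_calibration("wrist");p,d=r.snapshot("wrist");cv2.imwrite(f"pics/{sys.argv[1]}.png",p[:,:,::-1])
C=cam(c,T@c['tool_from_camera']);P=cloud(d,C)
h=cv2.cvtColor(p,cv2.COLOR_RGB2HSV); m=cv2.inRange(h,(3,140,70),(14,255,255));m=cv2.erode(m,np.ones((5,5)))
n,l,st,ce=cv2.connectedComponentsWithStats(m);i=1+st[1:,4].argmax()
Q=P[l==i];Q=Q[np.isfinite(Q).all(1)&(Q[:,2]>35)]
u=np.linalg.svd(Q-Q.mean(0),full_matrices=False)[2][0];u*=np.sign(u[1]);print(u,'yaw',np.degrees(np.arctan2(u[1],u[0])))
g=Q.mean(0)+(62.9-Q.mean(0)[2])/u[2]*u
print('grip',g,'delta in tool',T[:3,:3].T@(g-[0,0,14.9]-T[:3,3]),'tool y yaw',np.degrees(np.arctan2(T[1,1],T[0,1])))
E
python3 grip.py w5
```

```text
6.55 [ 508.7  -327.08  160.76] 85.75411650772432
[-0.44  0.83 -0.34] yaw 117.97122068044429
grip [ 615.23 -352.22   62.9 ] delta in tool [112.81 109.4   -0.98] tool y yaw -13.780970592201772
```

View pics/w5.png

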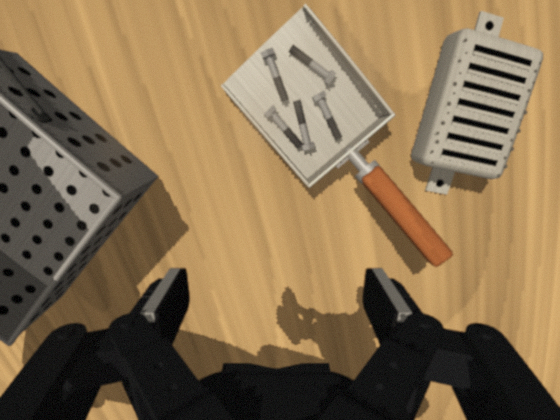

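The scoop was knocked round about 42° but lies flat with all five bolts on it, and the guard has not moved. The handle now ends at (440,260), so I'll check clearance to the guard (tab at (437,187)).

Run:
```python
from bench import r
from lib import *
np.set_printoptions(suppress=True,precision=1)
p,d=r.snapshot("top");C=cam(r.get_calibration("top"));cv2.imwrite("pics/t2.png",p[:,:,::-1])
P=cloud(d,C);g=np.array([615,-352]);u=np.array([np.cos(np.radians(118)),np.sin(np.radians(118))]);v=np.array([-u[1],u[0]])
q=P[60:240,350:540].reshape(-1,3);q=q[(q[:,2]>8)&np.isfinite(q).all(1)]
a=(q[:,:2]-g)@u;b=(q[:,:2]-g)@v
k=(b<-14)&(a<45);print('others near: along,across',np.c_[a,b][k][np.argsort(-b[k])][:8], 'within |a|<25 nearest across',b[k&(abs(a)<25)].max() if (k&(abs(a)<25)).any() else None)
h=cv2.cvtColor(p,cv2.COLOR_RGB2HSV); m=cv2.inRange(h,(3,140,70),(14,255,255));m[:,:400]=0;m=cv2.erode(m,np.ones((3,3)))
Q=P[m>0];Q=Q[np.isfinite(Q).all(1)&(Q[:,2]>40)];w=np.linalg.svd(Q-Q.mean(0))[2][0];w*=np.sign(w[1])
print('yaw',np.degrees(np.arctan2(w[1],w[0])),'grip',Q.mean(0)+(62.9-Q.mean(0)[2])/w[2]*w)
```

```text
others near: along,across [[  0.6 -48.2]
 [  0.6 -48.5]
 [ -1.  -49.1]
 [  3.5 -49.2]
 [  1.7 -49.3]
 [ -0.9 -49.4]
 [  1.9 -49.9]
 [  2.5 -50. ]] within |a|<25 nearest across -48.19856784801582
yaw 117.90753888006545 grip [ 613.8 -349.8   62.9]
```

Request:
{"api": "move_arm", "payload": {"deltas": [[[0, 35, -3], -10], [[0, 70, -5], -20], [[0, 95, -8], -30], [[0, 103, -8], -40], [[0, 103, -8], -42], [[0, 103, -8], -42], [[0, 103, -8], -42]], "jaw": -0.06}}

```text
time: 7.52
tool_pos: [609.8, -343.6, 160.1]
tcp_rot: [-149.3, 90.0, 148.8]
ft_force: [-0.1, 0.2, 0.1]
finger_gap: 40.2
```

```bash
python3 grip.py w6
```

```text
7.525 [ 609.85 -343.64  160.1 ] 40.20846437258573
[-0.44  0.83 -0.34] yaw 117.61283304219654
grip [ 615.93 -351.72   62.9 ] delta in tool [112.1    1.6   10.07] tool y yaw 28.06836180506469
```

Request:
{"api": "move_arm", "payload": {"deltas": [[[40, 1.5, 1], 0], [[80, 1.5, 1], 0], [[110, 1.5, 1], 0], [[130, 1.5, 1], 0], [[139, 1.5, 1], 0], [[139, 1.5, 1], 0], [[139, 1.5, 1], 0]]}}

```text
time: 8.45
tool_pos: [612.7, -344.5, 23.1]
tcp_rot: [28.2, 89.9, -33.8]
ft_force: [-0.3, -0.0, 0.2]
finger_gap: 40.1
```

Request:
{"api": "move_arm", "payload": {"deltas": [[[0, 0, 0], 0], [[0, 0, 0], 0], [[0, 0, 0], 0], [[0, 0, 0], 0]], "jaw": -1, "squeeze": 30}}

```text
time: 8.95
tool_pos: [613.7, -345.3, 24.4]
tcp_rot: [26.6, 89.7, -35.3]
ft_force: [1.8, -1.8, 5.3]
finger_gap: 20.6
```

Request:
{"api": "move_arm", "payload": {"deltas": [[[0, 0, 0], 0], [[0, 0, 0], 0]], "squeeze": 60}}

```text
time: 9.2
tool_pos: [613.8, -345.4, 24.5]
tcp_rot: [26.3, 89.7, -35.6]
ft_force: [0.2, -0.4, 3.9]
finger_gap: 19.3
```

Request:
{"api": "move_arm", "payload": {"deltas": [[[3, 0, 0], 0], [[3, 0, 0], 0], [[3, 0, 0], 0], [[3, 0, 0], 0]], "squeeze": 100}}

```text
time: 9.7
tool_pos: [614.7, -346.9, 23.3]
tcp_rot: [21.5, 89.5, -40.4]
ft_force: [-0.8, -3.3, 7.8]
finger_gap: 17.6
```

Request:
{"api": "move_arm", "payload": {"deltas": [[[0, 0, 0], 0], [[0, 0, 0], 0], [[0, 0, 0], 0]]}}

```text
time: 10.07
tool_pos: [614.7, -346.9, 23.4]
tcp_rot: [21.0, 89.5, -41.0]
ft_force: [-1.2, 0.1, 6.1]
finger_gap: 17.7
```

Request:
{"api": "move_arm", "payload": {"deltas": [[[-3, 0, 0], 0], [[-6, 0, 0], 0], [[-10, 0, 0], 0], [[-15, 0, 0], 0], [[-15, 0, 0], 0], [[-15, 0, 0], 0]]}}

```text
time: 10.82
tool_pos: [614.5, -346.8, 38.3]
tcp_rot: [20.4, 89.5, -41.5]
ft_force: [0.0, -0.0, -2.9]
finger_gap: 17.7
```

```bash
python3 tilt.py w7
```

```text
t 10.825 tcp [ 614.53 -346.82   38.29] F [ 0.04 -0.02 -2.9 ] M [-0.26 -0.1  -0.01] gap 17.65642113534143
pan [  205     0   142   159 19439]
pitch nose-down deg 3.6041419082740527 inl 0.820206800761356 floor drop at 118mm 30.851069655514532
```

Request:
{"api": "move_arm", "payload": {"deltas": [[[-5, 0, 0], 0], [[-10, 0, 0], 0], [[-15, 0, 0], 0], [[-20, 0, 0], 0], [[-20, 0, 0], 0]]}}

```text
time: 11.5
tool_pos: [614.8, -347.0, 59.1]
tcp_rot: [21.4, 89.5, -40.5]
ft_force: [0.2, 0.2, -3.2]
finger_gap: 17.5
```

```bash
python3 tilt.py w8
```

```text
t 11.5 tcp [ 614.81 -346.96   59.09] F [ 0.23  0.16 -3.17] M [-0.25 -0.13 -0.  ] gap 17.543616496652863
pan [  205     0   142   159 19486]
pitch nose-down deg 3.5601037129562467 inl 0.8191522118444011 floor drop at 118mm 30.723858984968633
```

Now the full weight (-3.2 N) is carried, with the pitch steady at 3.6°. I'll lift it and carry it over to the basket.

Request:
{"api": "move_arm", "payload": {"deltas": [[[-6, 0, 0], 0], [[-18, 0, 0], 0], [[-36, 0, 0], 0], [[-56, 0, 0], 0], [[-76, 0, 0], 0], [[-96, 0, 0], 0], [[-116, 0, 0], 0], [[-132, 0, 0], 0], [[-142, 0, 0], 0], [[-146, 0, 0], 0], [[-146, 0, 0], 0]]}}

```text
time: 12.92
tool_pos: [613.5, -345.9, 204.2]
tcp_rot: [20.6, 89.5, -41.4]
ft_force: [-0.3, -1.1, -3.0]
finger_gap: 17.2
```

Request:
{"api": "move_arm", "payload": {"deltas": [[[0, 3, -5], 1], [[0, 9, -16], 3], [[0, 18, -32], 6], [[0, 28, -51], 9], [[0, 38, -69], 12], [[0, 48, -88], 15], [[0, 58, -106], 18], [[0, 66, -120], 21], [[0, 72, -131], 23], [[0, 75, -137], 24], [[0, 76, -138], 24]]}}

```text
time: 14.3
tool_pos: [615.4, -187.9, 203.0]
tcp_rot: [42.3, 89.6, -43.6]
ft_force: [-0.2, 0.3, -3.6]
finger_gap: 17.6
```

```bash
python3 tilt.py w9; python3 -c "
from bench import r
from lib import *
s=r.sense();T=tool(s);print(T,s['joint_pos'])
t=np.array([619,-32,205]);print(T[:3,:3].T@(t-T[:3,3]),'yyaw',np.degrees(np.arctan2(T[1,1],T[0,1])))"
```

```text
t 14.3 tcp [ 615.39 -187.89  202.99] F [-0.23  0.27 -3.55] M [-0.23  0.01  0.07] gap 17.630104853741578
pan [  206     0   141   159 19217]
pitch nose-down deg 3.594821237466152 inl 0.8271842639329761 floor drop at 118mm 30.832472780911864
[[ 5.78630060e-03  9.97423491e-01  7.15045285e-02  6.15513667e+02]
 [-5.37471610e-03  7.15357134e-02 -9.97423558e-01 -1.88120441e+02]
 [-9.99968815e-01  5.38707600e-03  5.77479524e-03  2.03081256e+02]
 [ 0.00000000e+00  0.00000000e+00  0.00000000e+00  1.00000000e+00]] [-21.45528672  13.67824687  77.9150248   -0.16544559  87.98553467
 -25.55144541]
[  -2.73761387   14.65587364 -155.457837  ] yyaw 4.102257910708765
```

Level and stable. Second half of the carry, turning the last 24°.

Request:
{"api": "move_arm", "payload": {"deltas": [[[0, 0, -5], 1], [[0, 1, -16], 3], [[0, 2, -32], 6], [[0, 4, -51], 9], [[0, 6, -71], 12], [[0, 8, -91], 15], [[0, 10, -111], 18], [[0, 12, -129], 21], [[0, 14, -143], 23], [[0, 15, -152], 24], [[0, 15, -155], 24], [[0, 15, -155], 24]]}}

```text
time: 15.85
tool_pos: [619.3, -32.7, 202.3]
tcp_rot: [65.3, 89.5, -44.5]
ft_force: [0.4, -0.0, -3.1]
finger_gap: 17.8
```

```bash
python3 tilt.py w10
python3 - <<'E'
from bench import r
from lib import *
p,d=r.snapshot("scene");t,_=r.snapshot("top")
im=np.zeros((420,800,3),np.uint8);im[:,:420]=cv2.resize(p[130:340,100:310],(420,420));im[:285,420:]=cv2.resize(t[50:260,220:500],(380,285))
cv2.imwrite("pics/d1.png",im[:,:,::-1]);s=r.sense();T=tool(s);print(s['time'],'yyaw',np.degrees(np.arctan2(T[1,1],T[0,1])))
E
```

```text
t 15.85 tcp [619.34 -32.74 202.27] F [ 0.43 -0.01 -3.1 ] M [-0.24  0.09 -0.03] gap 17.783458437780904
pan [  205     0   141   159 19302]
pitch nose-down deg 3.6569296280029704 inl 0.8224018236452181 floor drop at 118mm 30.935445531712073
16.0 yyaw -19.91779167108698
```

View pics/d1.png

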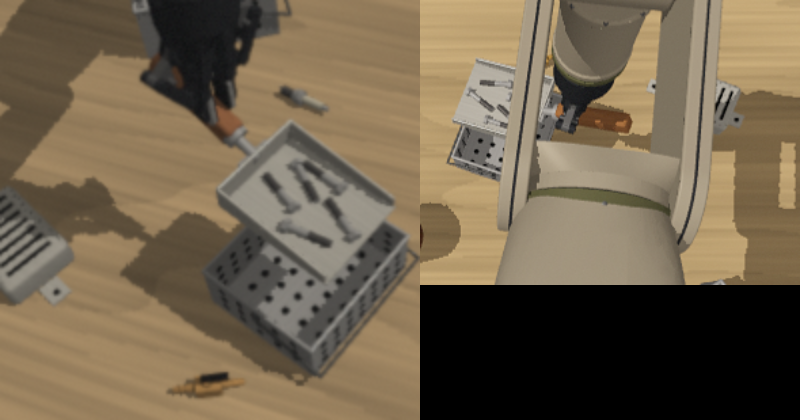

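Scoop is level over the basket with all five bolts on it (left panel, around (310,210)), and the basket below is aligned. I'll tip it by easing the grip so that it pivots nose-down between the pads.

Request:
{"api": "move_arm", "payload": {"deltas": [[[0, 0, 0], 0], [[0, 0, 0], 0]], "squeeze": 50}}

```text
time: 16.25
tool_pos: [619.4, -33.3, 202.3]
tcp_rot: [65.7, 89.5, -44.2]
ft_force: [0.6, 0.2, -3.0]
finger_gap: 17.1
```

```bash
python3 tilt.py w11
```

```text
t 16.25 tcp [619.37 -33.28 202.29] F [ 0.56  0.16 -3.05] M [-0.3   0.03  0.02] gap 17.061271497474593
pan [  206     0   140   159 19321]
pitch nose-down deg 3.6651742697158505 inl 0.8221624139537291 floor drop at 118mm 30.96228431251747
```

Request:
{"api": "move_arm", "payload": {"deltas": [[[0, 0, 0], 0], [[0, 0, 0], 0]], "squeeze": 30}}

```text
time: 16.55
tool_pos: [619.4, -33.2, 202.3]
tcp_rot: [66.0, 89.5, -43.9]
ft_force: [-0.2, 0.1, -4.2]
finger_gap: 17.5
```

```bash
python3 tilt.py w12
```

```text
t 16.55 tcp [619.38 -33.24 202.3 ] F [-0.17  0.08 -4.23] M [-0.23  0.08 -0.05] gap 17.45566308001601
pan [  205     0   141   159 19311]
pitch nose-down deg 3.668234202639028 inl 0.8220703226140542 floor drop at 118mm 30.94103443638101
```

Request:
{"api": "move_arm", "payload": {"deltas": [[[0, 0, 0], 0], [[0, 0, 0], 0], [[0, 0, 0], 0]], "squeeze": 20}}

```text
time: 16.98
tool_pos: [619.3, -33.2, 202.3]
tcp_rot: [65.3, 89.5, -44.6]
ft_force: [-0.1, 0.1, -2.9]
finger_gap: 17.4
```

```bash
python3 tilt.py w13
```

```text
t 16.975 tcp [619.35 -33.21 202.25] F [-0.05  0.09 -2.91] M [-0.27  0.07  0.01] gap 17.437512240328925
pan [  205     0   141   159 19295]
pitch nose-down deg 3.6503255944057864 inl 0.8223373931070226 floor drop at 118mm 30.943647563980164
```

Even 20 N holds it, so I'll ease the jaw open in small steps.

Request:
{"api": "move_arm", "payload": {"deltas": [[[0, 0, 0], 0], [[0, 0, 0], 0]], "jaw": -0.62}}

```text
time: 17.27
tool_pos: [619.4, -33.2, 202.3]
tcp_rot: [65.9, 89.5, -44.0]
ft_force: [-0.3, -0.2, -3.0]
finger_gap: 17.3
```

```bash
python3 tilt.py w14
```

```text
t 17.275 tcp [619.36 -33.19 202.29] F [-0.34 -0.21 -3.04] M [-0.24  0.08  0.01] gap 17.34715889686551
pan [  205     0   141   159 19331]
pitch nose-down deg 3.6457719912016864 inl 0.821581915058714 floor drop at 118mm 30.931178277582962
```

Request:
{"api": "move_arm", "payload": {"deltas": [[[0, 0, 0], 0], [[0, 0, 0], 0]], "jaw": -0.58}}

```text
time: 17.58
tool_pos: [619.4, -33.2, 202.3]
tcp_rot: [65.8, 89.5, -44.1]
ft_force: [-1.0, -1.1, -3.5]
finger_gap: 18.2
```

```bash
python3 tilt.py w15
```

```text
t 17.575 tcp [619.37 -33.17 202.27] F [-1.01 -1.1  -3.53] M [-0.2   0.08  0.  ] gap 18.158595522902782
pan [  205     0   141   159 19309]
pitch nose-down deg 3.6902955250118294 inl 0.8225179967890621 floor drop at 118mm 30.94088412069335
```

Request:
{"api": "move_arm", "payload": {"deltas": [[[0, 0, 0], 0], [[0, 0, 0], 0]], "jaw": -0.54}}

```text
time: 17.88
tool_pos: [619.3, -33.2, 202.3]
tcp_rot: [65.6, 89.5, -44.3]
ft_force: [-0.4, 0.1, -3.4]
finger_gap: 19.8
```

```bash
python3 tilt.py w16
```

```text
t 17.875 tcp [619.35 -33.21 202.27] F [-0.44  0.1  -3.45] M [-0.28  0.09  0.04] gap 19.832899739437423
pan [  205     0   141   159 19338]
pitch nose-down deg 3.684468627620504 inl 0.8219050573999379 floor drop at 118mm 30.745711900120547
```

Request:
{"api": "move_arm", "payload": {"deltas": [[[0, 0, 0], 0], [[0, 0, 0], 0]], "jaw": -0.52}}

```text
time: 18.18
tool_pos: [619.5, -33.1, 202.4]
tcp_rot: [67.7, 89.5, -42.3]
ft_force: [0.6, 0.3, -2.8]
finger_gap: 20.6
```

```bash
python3 tilt.py w17
```

```text
t 18.175 tcp [619.45 -33.1  202.39] F [ 0.59  0.31 -2.77] M [-0.04  0.05  0.03] gap 20.579484088211704
pan [  223    23   106   129 11051]
pitch nose-down deg 51.46778655179977 inl 0.19165686363225048 floor drop at 118mm 146.567239947564
```

Run:
```python
from bench import r
from lib import *
p,d=r.snapshot("scene");w,_=r.snapshot("wrist")
im=np.zeros((420,800,3),np.uint8);im[:,:420]=cv2.resize(p[130:340,100:310],(420,420));im[:285,420:]=cv2.resize(w,(380,285))
cv2.imwrite("pics/d2.png",im[:,:,::-1]);s=r.sense();print(s['time'],s['ft_force'],s['finger_gap'],s['wrist_torque'])
```

```text
18.325 [ 0.84977805 -0.22917306 -2.26861421] 20.86351259849765 [-0.0419413  -0.01115913 -0.00046862]
```

View pics/d2.png

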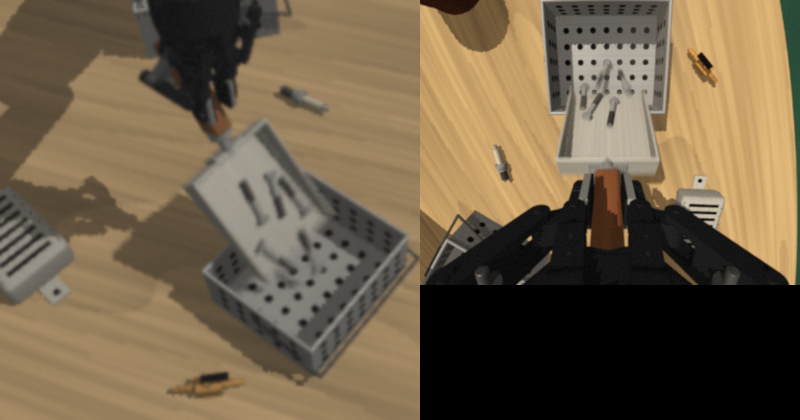

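The scoop has tipped to about 50° and the bolts are sliding over the lip into the basket (left panel, (285,250)). I'll hold so the rest follow.

Request:
{"api": "move_arm", "payload": {"deltas": [[[0, 0, 0], 0], [[0, 0, 0], 0], [[0, 0, 0], 0], [[0, 0, 0], 0]]}}

```text
time: 18.82
tool_pos: [619.4, -33.3, 202.4]
tcp_rot: [66.2, 89.5, -43.7]
ft_force: [-0.9, 0.1, -2.0]
finger_gap: 20.7
```

Run:
```python
from bench import r
from lib import *
p,d=r.snapshot("scene");w,_=r.snapshot("wrist")
im=np.zeros((420,800,3),np.uint8);im[:,:420]=cv2.resize(p[130:340,100:310],(420,420));im[:285,420:]=cv2.resize(w,(380,285))
cv2.imwrite("pics/d3.png",im[:,:,::-1]);s=r.sense();print(s['time'],s['ft_force'],s['finger_gap'],s['wrist_torque'])
```

```text
18.925 [ 0.72318891  0.49335353 -1.16791687] 20.621957661659714 [ 0.03577042 -0.01611381  0.02387783]
```

View pics/d3.png

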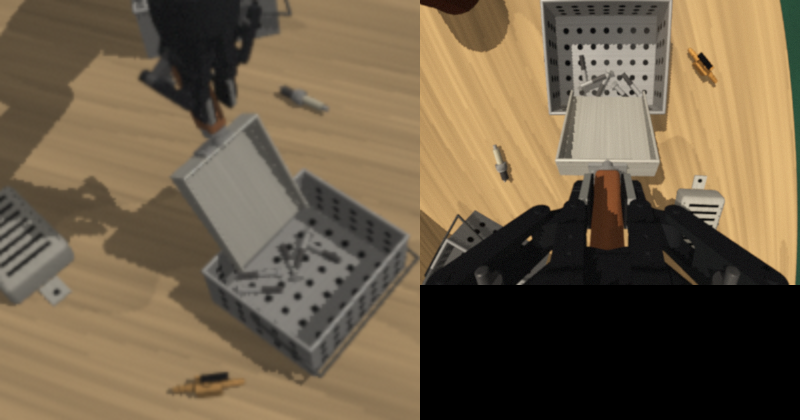

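The scoop is empty and the five bolts are in the basket around (285,265). I'll grip a bit firmer and lift straight out.

Request:
{"api": "move_arm", "payload": {"deltas": [[[0, 0, 0], 0], [[-5, 0, 0], 0], [[-20, 0, 0], 0], [[-40, 0, 0], 0], [[-60, 0, 0], 0], [[-80, 0, 0], 0], [[-100, 0, 0], 0], [[-115, 0, 0], 0], [[-120, 0, 0], 0], [[-120, 0, 0], 0]], "jaw": -0.6, "squeeze": 30}}

```text
time: 20.18
tool_pos: [618.7, -32.6, 322.3]
tcp_rot: [65.3, 89.5, -44.7]
ft_force: [-0.2, -1.0, -1.4]
finger_gap: 19.8
```

```bash
cat > hang.py <<'E'
from bench import r
from lib import *
import sys
np.set_printoptions(suppress=True,precision=2)
s=r.sense();T=tool(s);print('t',s['time'],s['tool_pos'],'F',s['ft_force'],'M',s['wrist_torque'],'gap',s['finger_gap'],'yyaw',np.degrees(np.arctan2(T[1,1],T[0,1])))
c=r.get_calibration("wrist");p,d=r.snapshot("wrist");cv2.imwrite(f"pics/{sys.argv[1]}.png",p[:,:,::-1])
P=cloud(d,cam(c,c['tool_from_camera']));W=P@T[:3,:3].T+T[:3,3]
# near the mid-plane, ahead of the fingers, scoop-coloured (grey), profile: forward vs world z
h=cv2.cvtColor(p,cv2.COLOR_RGB2HSV);m=(h[...,1]<60)&(h[...,2]>90)&(abs(P[...,1])<40)&(P[...,2]<-15)&(P[...,2]>-190)&(P[...,0]<200)&(P[...,0]>10)
n,l,st,ce=cv2.connectedComponentsWithStats(m.astype(np.uint8))
for i in 1+np.argsort(-st[1:,4])[:2]:
    Q=P[l==i];f=-Q[:,2];x=Q[:,0]
    v=np.array([cv2.fitLine(np.c_[f,x].astype(np.float32),cv2.DIST_HUBER,0,.01,.01).ravel()])[0]
    print(st[i],'fwd',np.percentile(f,[1,99]),'below tcp',np.percentile(x,[1,99]),'tilt',np.degrees(np.arctan2(v[1],v[0])))
E
python3 hang.py w18
```

```text
t 20.175 [618.72 -32.56 322.28] F [-0.21 -1.05 -1.39] M [ 0.1  0.  -0. ] gap 19.807559438508346 yyaw -19.931994443313666
[ 233  142   86   44 3501] fwd [15.4  49.36] below tcp [101.99 150.01] tilt 54.710663
```

Request:
{"api": "move_arm", "payload": {"deltas": [[[0, -3, 23], 0], [[0, -6, 48], 0], [[0, -10, 75], 0], [[0, -14, 105], 0], [[0, -18, 135], 0], [[0, -21, 162], 0], [[0, -24, 180], 0], [[30, -24, 185], 0], [[60, -24, 185], 0], [[90, -24, 185], 0], [[115, -24, 185], 0], [[115, -24, 185], 0]]}}

```text
time: 21.72
tool_pos: [531.4, -198.3, 204.2]
tcp_rot: [15.8, 89.8, -94.2]
ft_force: [-0.5, -1.2, -1.7]
finger_gap: 19.6
```

```bash
python3 hang.py w19
python3 - <<'E'
from bench import r
from lib import *
# anything standing on the bench in the set-down area, from the first top picture
z=np.load("pics/top0.npz");P=cloud(z['d'],cam(r.get_calibration("top")));h=np.radians(70)
u=np.array([np.cos(h),np.sin(h)]);v=np.array([-u[1],u[0]]);L=np.array([550,-150])
q=P.reshape(-1,3);q=q[np.isfinite(q).all(1)&(q[:,2]>8)];a=(q[:,:2]-L)@u;b=(q[:,:2]-L)@v
y,x=np.where(np.ones((420,560)))
k=(a>-330)&(a<30)&(abs(b)<85);print(np.c_[a,b,q[:,2]][k][::60].round())
E
```

```text
t 21.725 [ 531.37 -198.32  204.17] F [-0.51 -1.21 -1.7 ] M [-0.02  0.05  0.  ] gap 19.60371960281256 yyaw -19.93692179391218
[ 232  142   88   44 3435] fwd [15.37 48.45] below tcp [101.57 148.89] tilt 54.76795
[[  10.  -57.   16.]
 [ -42.  -59.   16.]
 [ -85.  -64.   13.]
 [-121.  -59.   31.]
 [ -10.  -16.   11.]
 [ -79.  -39.    8.]
 [ -17.    6.   10.]
 [ -19.   14.   13.]
 [ -94.  -11.   11.]
 [-102.  -11.   11.]
 [-125.  -16.   13.]
 [-114.  -10.   12.]
 [-230.  -38.   81.]
 [-217.  -32.   76.]
 [-217.  -30.   73.]
 [-215.  -26.   79.]
 [-213.  -23.   76.]
 [-218.  -22.   80.]
 [-223.  -21.   80.]
 [-224.  -19.   79.]
 [-219.  -16.   73.]
 [-228.  -17.   72.]
 [-128.   16.   25.]
 [ -81.   42.   16.]
 [-118.   39.   16.]]
```

The set-down strip is clear, since the only thing that stood there was the scoop itself. I'll lower the lip to the bench and back away so the pan swings flat.

Request:
{"api": "move_arm", "payload": {"deltas": [[[25, 0, 0], 0], [[44, 0, 0], 0], [[50, 0, 6], 0], [[54, 0, 16], 0], [[59, 0, 29], 0], [[65, 0, 43], 0], [[72, 0, 56], 0], [[80, 0, 68], 0], [[89, 0, 79], 0], [[99, 0, 90], 0], [[99, 0, 92], 0]], "jaw": -0.54, "squeeze": 20}}

```text
time: 23.15
tool_pos: [500.0, -285.3, 105.5]
tcp_rot: [18.4, 89.9, -91.6]
ft_force: [0.2, 0.7, -1.4]
finger_gap: 20.2
```

```bash
python3 hang.py w20;python3 tilt.py w21
```

```text
t 23.15 [ 500.   -285.32  105.48] F [ 0.25  0.74 -1.43] M [ 0.08 -0.04  0.01] gap 20.155169636826123 yyaw -19.97366005889621
[  214    52   124   166 16377] fwd [ 16.32 125.84] below tcp [ 14.32 102.58] tilt 27.963278
t 23.2 tcp [ 500.46 -285.34  106.21] F [ 0.11 -0.04 -0.83] M [ 0.15 -0.09  0.04] gap 20.04905923738922
pan [  221    53   110    99 10252]
pitch nose-down deg 27.984066357962863 inl 1.0 floor drop at 118mm 99.37473800045663
```

Request:
{"api": "move_arm", "payload": {"deltas": [[[8, 0, 8], 0], [[16, 0, 16], 0], [[25, 0, 24], 0], [[34, 0, 30], 0], [[43, 0, 36], 0], [[52, 0, 41], 0], [[60, 0, 45], 0], [[68, 0, 47], 0], [[75, 0, 48], 0], [[79, 0, 48], 0], [[79, 0, 48], 0]]}}

```text
time: 24.62
tool_pos: [484.7, -330.3, 27.8]
tcp_rot: [48.0, 89.8, -62.0]
ft_force: [1.0, -0.3, -0.7]
finger_gap: 20.3
```

```bash
python3 tilt.py w22
```

```text
t 24.625 tcp [ 484.75 -330.35   27.82] F [ 1.02 -0.35 -0.66] M [ 0.07 -0.03 -0.03] gap 20.341619483281644
pan [  203     0   146   159 21764]
pitch nose-down deg -0.08769626854217615 inl 1.0 floor drop at 118mm 25.258470156180724
```

The scoop lies flat: pitch -0.1° and floor at 2.5 mm. I'll release and rise.

Request:
{"api": "move_arm", "payload": {"deltas": [[[0, 0, 0], 0], [[0, 0, 0], 0], [[0, 0, 0], 0], [[0, 0, 0], 0], [[-5, 0, 0], 0], [[-20, 0, 0], 0], [[-50, 0, 0], 0], [[-90, 0, 0], 0], [[-130, 0, 0], 0], [[-170, 0, 0], 0], [[-170, 0, 0], 0]], "jaw": 1}}

```text
time: 26.05
tool_pos: [486.8, -331.7, 204.3]
tcp_rot: [65.4, 89.3, -44.6]
ft_force: [0.2, -0.0, -0.3]
finger_gap: 85.5
```

```bash
python3 grip.py w23; python3 tilt.py w24
python3 - <<'E'
from bench import r
from lib import *
p,d=r.snapshot("scene");t,td=r.snapshot("top")
P=cloud(d,cam(r.get_calibration("scene")));b=(195,212,312,315)
Q=P[b[1]:b[3],b[0]:b[2]].reshape(-1,3);Q=Q[(Q[:,2]>58)&(Q[:,2]<90)];print('basket',cv2.minAreaRect(Q[:,:2].astype(np.float32)))
im=np.zeros((500,800,3),np.uint8);im[:,:400]=cv2.resize(p[200:330,190:294],(400,500),interpolation=2);im[:300,400:]=cv2.resize(p,(400,300));im[300:,400:]=cv2.resize(t[90:240,220:520],(400,200))
cv2.imwrite("pics/end.png",im[:,:,::-1])
E
```

```text
26.05 [ 486.79 -331.66  204.33] 85.50916072264761
[ 0.33  0.88 -0.34] yaw 69.67985249618137
grip [ 480.4  -341.57   62.9 ] delta in tool [156.35  -4.4   10.68] tool y yaw -19.93813113846948
t 26.1 tcp [ 485.82 -330.89  201.58] F [ 0.3  -0.36 -1.27] M [-0.03 -0.01 -0.01] gap 85.424492726534
pan [ 238   20   77  118 8636]
pitch nose-down deg -0.328556174690125 inl 1.0 floor drop at 118mm 198.8908644732292
basket ((655.404541015625, 60.6728515625), (156.09613037109375, 178.760498046875), 70.0635986328125)
```

View pics/end.png

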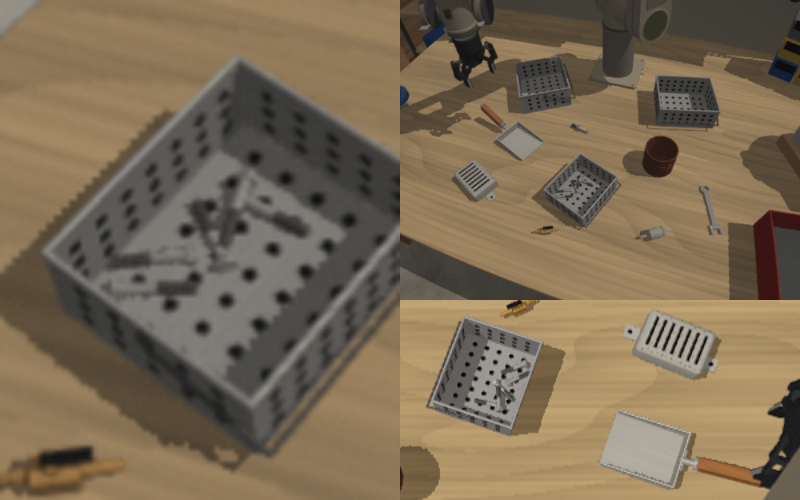

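All five bolts are on the basket floor (left panel, around (205,240)), the scoop lies flat and empty, and the other parts look undisturbed. Handing in.

```bash
python3 -c "
from bench import r
s=r.sense();print(s['time'],s['ft_force'],s['finger_gap']);print(r.hand_in())"
```

```text
26.25 [ 0.16944429 -0.92079677 -1.03796805] 85.76179230610381
the job is handed in; nothing more can be done
None
```

The job is handed in at 26 s of robot time. All five bolts are in the 170 x 150 mm basket, and the empty scoop lies flat on the bench, released.

- **First grasp failed:** I gripped too high on the handle. After about 30 mm of lift the scoop slipped out of the fingers and was knocked round by about 42°. It stayed on the bench with all five bolts on it and touched nothing I could see. I did not measure how fast it moved, so I can't rule out a breach of the 0.7 m/s limit there.
- **Tipping:** the second grip was lower and held the scoop steady at about 3.6° nose-down all the way to the basket. The moves allow turning only about the tool's own axis, so I eased the jaws until the scoop swung nose-down between the pads. Then I lowered its lip to the bench and backed away until the pan lay flat.
- **Last checks:**
  - Pan pitch was about -0.3°, with the floor at about 2.6 mm.
  - The basket measured within 1 mm of where it started.
  - The five bolts were visible inside the basket in the last picture.
  - The gripper was open and well clear of the scoop.
  - By eye, the other parts were where they started. I did not measure them.
- **Reading that disagreed:** the finger gap showed 17–20 mm on the 22 mm handle. The pads sink into the handle a little.

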